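# Reset the tripped microtome and hold its enabling paddle half-way

### The arm

A 6-joint arm with a two-finger parallel gripper is mounted at the origin on the work surface. World frame = base frame: x ahead of the robot, y to its left, z up, the work surface at z = 0. Lengths are in m, angles in degrees, forces in N, time in s.
With the tool pointing down it reaches from about 0.25 to 0.775 m from the base axis. Payload 8.9 kg.
Tool frame: the origin (TCP) lies at the very end of the fingers, on their centre line; the grasp point (between the pads) lies 19 mm behind it; z points along the fingers, y is the direction in which the jaws open and shut (so a half turn about z gives the same grasp; the last joint's range is limited). The gripper opens to 85 mm and grips with 20 to 120 N. Pads are 22 mm wide; open, the fingers measure 114 mm over their backs; the gripper's body (76 mm by 85 mm) begins 54 mm behind the grasp point. The pads swing forward as they close: fully open they stand 13 mm farther back than shut.
Start: joints at [-7.981, 16.656, -8.789, 64.555, 0, 82.019], TCP at [0.525, 0, 0.231] pointing down, gripper open.
Joint ranges: [-144.48, 144.48], [-52.06, 99.96], [-74.48, 78.29], [-112.23, 115.85], [-86.99, 84.42], [-180, 180]. Speed limits (degrees/s): [127.2, 127.2, 159.86, 180, 180, 180].

### API

Orientations are given as [roll, pitch, yaw] about the fixed x, y, z axes, in that order (R = Rz(yaw) Ry(pitch) Rx(roll)).
In Python, from cell import monitor, imaging, bot gives the robot as it stands.
- The arm moves only by the tool move_arm, never from a script. Its argument "steps" is a list of rows, each a list of 3 entries, a list of its own where there are three numbers: the gripper's target within -1 to 1 (shut at 1, half-way at 0, fully open at -1), then the shift along the tool's x, y, z in mm, then the turn about the tool's z in rad. In form: [[jaw, [dx, dy, dz], turn], ...]. A call has 1 to 10 rows; each row is the pose to reach, as a shift and turn from the pose commanded when the call began, along the tool's axes at that moment; what a row does not reach only later rows make up. A row lasts 1/12 s, in which the tool goes at most 41.7 mm and 7.16 degrees, less where a joint would pass 70% of its speed; a pose out of reach is approached as far as the arm can. A call with a gripper value outside its range is refused whole. The fingers move at their own pace and stop on an object; the grip force is fixed at half the most. Time passes only in rows, so rows that repeat a pose let the fingers close. It gives the time, the measured TCP pose, the force and the opening at its end, in the units of the state.
- monitor.sense(): the state, without advancing time (a new reading comes with each control period).
- imaging.capture(name): name is "scene" or "side" or "wrist"; returns a dict with "pixels" (420x560x3 uint8, red, green, blue), "vfov" (degrees; the focal length in pixels is half the picture's height over the tangent of half this angle, whatever the lens; pixels are square), "cx", "cy" (the principal point, pixels), "position" and "attitude" of the camera in the world. Camera axes: x right, y up, looking along -z (the intrinsics and any distortion apply to the point x, -y, -z); pixel columns grow to the right and rows downward; lengths in m; the calibration is good to about 2 mm. The wrist camera is an equidistant fisheye: a pixel r from the principal point sees the ray r / f radians off the axis. A picture is of the moment at which its call begins. There is no depth.
- bot.job_done(): hands the job in, once; it reports no verdict.
The state is a dict: "time": time; "qpos": joint angles; "qvel": joint speeds; "joint_efforts": joint torques, N m; "tool_pos": TCP position; "ee_rot": TCP orientation; "wrist_force": force on the tool from outside, world axes, zero at the start; "torque": the same for the moment, N m; "grip_width": finger opening in m.
Only numpy, scipy, OpenCV 4.12 (cv2) and the standard library are available. Lean on these libraries where they do the work, as an engineer would, in place of code of your own. Each camera call takes 0.05 s, during which the arm holds its last target.

### The job

The microtome has tripped: take the metal stylus out of its stand, push the reset button at the bottom of the small hole in the control panel fully home with the stylus tip, and put the stylus back down in its stand. Then press the sprung enabling paddle down half-way with the fingertips, so that it is level and its side pointer stands between the two pegs, without ever pushing it through to the bottom, and finish while still holding it there: the program ends with the paddle held and not let go. Leave everything else on the bench where it is.

Things in the scene. Friction and masses are not known exactly. Their poses are not given: they have to be found in the camera images.
- stylus: aluminium stylus, 110 mm long, about 60 g, at the start upright in the stand, tip down. Origin at the end of the tip, z up along it. Tip 5 mm thick up to 18 mm, shank 10 mm thick from 22 to 50 mm, collar 22 mm wide from 50 to 55 mm, round handle 18 mm thick from 56 to 110 mm (grip it at about 85 mm).
- stand: fixed grey block, 66 x 66 x 60 mm, with one upright hole 13 mm wide and 54 mm deep in the centre of its top. Origin at the centre of its underside, z up. The stylus hangs in the hole by its collar, which rests on the block's top: its tip is then 10 mm above the bench.
- panel: fixed white control panel, 110 x 90 x 45 mm, flat top with a dark display along its far (+x) edge, two raised grey keys 18 mm wide (not used) and one round hole 14 mm wide. Origin at the centre of its underside; yaw varies.
- reset_mouth (a point): centre of the mouth of the hole in the panel, level with its top, 45 mm above the bench
- reset_face (a point): centre of the top face of the reset button (12 mm wide) in the hole; it moves with the button and lies 10 mm below the mouth when the button is up
- reset_button (a joint): travel of the reset button in m: 0 up, 0.005 fully home; a spring pushes it back, 3 N at the start and 6 N when home. It does not latch.
- enable_unit: fixed white enabling unit, base 150 x 104 x 35 mm, carrying the paddle. Origin at the centre of its underside, its x axis points from the paddle's free end to its hinge (two grey cheeks); yaw varies. The hinge axis runs along its y, 55 mm to +x and 70 mm up. A post beside the paddle's free end (y = +47 mm, top 100 mm up) carries two pegs, 7.5 mm above and below the level of the hinge.
- paddle_pad (a point): centre of the top of the rubber pad (42 x 46 mm) at the paddle's free end, the place to press; 92 mm from the hinge axis, 7 mm above the paddle's middle plane; it moves with the paddle: about 100 mm above the bench when up, 77 mm when the paddle is level, 54 mm at the bottom.
- paddle (a joint): angle of the paddle in rad: 0 up (free end tilted up by 0.25 rad), 0.25 level and half-way (pointer midway between the pegs), 0.5 on the bottom stop. Pressed downwards against a spring: about 3 N at the pad to start, 6.5 N at half-way, 10 N at the bottom.
- cassettes: bystander: stack of four small white and yellow tissue cassettes, 40 x 28 x 28 mm. Origin at its underside; loose, not to be moved
- jar: bystander: closed jar, 60 mm wide, 85 mm tall. Origin at its underside; loose, not to be moved
- slide_box: bystander: blue slide box, 50 x 90 x 35 mm. Origin at its underside; loose, not to be moved
- reagent: bystander: closed bottle, 60 mm wide, 130 mm tall. Origin at its underside; loose, not to be moved
- blade_box: bystander: flat grey blade dispenser, 70 x 35 x 18 mm. Origin at its underside; loose, not to be moved
- beaker: bystander: open glass beaker, 64 mm wide, 80 mm tall. Origin at its underside; loose, not to be moved
- brush: bystander: small brush, 160 mm long, lying flat. Origin at its underside; loose, not to be moved

How it is judged (in metres and radians):
On the way, in this order (a step that is already met when the one before it is completed fails the run):
1. the reset button is pressed home with the stylus tip (value of joint reset_button above 0.004 m and distance between stylus and reset_face below 0.006 m and contact force between stylus and panel above 1 N), for 0.1 s.
2. the stylus is back in its stand, seated on its collar and let go (horizontal distance between stylus and stand below 0.004 m and z of stylus in the frame of stand below 0.014 m and angle between stylus's own z axis and vertical below 0.08 rad and contact force between stylus and the arm below 0.1 N), for 0.2 s.
3. the paddle is held half-way by the fingers (value of joint paddle between 0.18 and 0.32 rad and contact force between the fingers and enable_unit above 2 N), for 0.5 s.
At the end, for the whole second after the job is handed in: the fingers press on the paddle (more than 2 N) and keep it still at 0.18 to 0.32 rad; the stylus is upright in its stand, resting on its collar (within 4 mm, tip less than 14 mm above the bench) and not touched; the reset button is back up (all of step 2 and all of step 3 and velocity of joint paddle between -0.05 and 0.05 rad/s and value of joint reset_button below 0.0015 m); the arm keeps its last pose, push and grip.
It fails at once if the paddle is pushed through towards the bottom stop (more than 0.42 rad) (value of joint paddle above 0.42 rad).
It fails at once if a bystander is moved by more than 25 mm (distance of any of cassettes, jar, slide_box, reagent, blade_box, beaker, brush from where it was at the start of the episode above 0.025 m).
It also fails if it takes over 64 s, if anything falls off the work surface, if the arm or the gripper's body presses on something with over 40 N, if the wrist force passes 120 N, or if a joint passes its speed limit or range.

## Working session

There is one attempt and no reset: what is moved stays moved. The work goes in short steps, Python scripts to look and compute and a tool call to move; the robot and the scene stay as the last step left them, time stands still between calls to the robot, and variables do not carry over. Pictures are saved under pics/ and viewed, and the job is handed in when it is done.

Besides the shell and the picture viewer there is one more tool, called after "Call:" by a JSON object that holds its "fn" and its "kwargs". move_arm: Moves the arm, as the interface text tells. Its arguments: {"type":"object","properties":{"steps":{"type":"array"}},"required":["steps"]}

```bash
mkdir -p pics; ls; cat > h.py <<'E'
import numpy as np, cv2, json, pickle
from cell import monitor, imaging, bot
def cap(name,fn):
    d=imaging.capture(name); cv2.imwrite('pics/'+fn+'.png',d['pixels'][:,:,::-1])
    pickle.dump(d,open('pics/'+fn+'.pkl','wb')); return d
def load(fn): return pickle.load(open('pics/'+fn+'.pkl','rb'))
E
python3 - <<'E'
from h import *
print(monitor.sense())
for n in ['scene','side','wrist']:
    d=cap(n,n+'0'); print(n,{k:v for k,v in d.items() if k!='pixels'})
E
```

```text
pics
{'time': 0.0, 'qpos': array([-7.98011642e+00,  1.66881235e+01, -8.83098062e+00,  6.45543537e+01,
        4.14937328e-04,  8.20187671e+01]), 'qvel': array([-0.00891953, -0.02648794,  0.01084827, -0.01866503,  0.03908888,
        0.08387216]), 'joint_efforts': array([-3.46096487e-03, -5.37150800e+01,  3.31364536e+01,  1.60375424e-02,
       -3.39078597e-04,  1.08972756e-05]), 'tool_pos': array([5.24566735e-01, 7.77958879e-05, 2.30740176e-01]), 'ee_rot': array([-1.79927311e+02, -1.06104423e-02,  9.00011095e+01]), 'wrist_force': array([-0.21693068, -0.81989586, -0.29377213]), 'torque': array([-0.01752977, -0.01894392, -0.00178082]), 'grip_width': 0.08522296326502353}
scene {'vfov': 53.47232243523304, 'cx': 274.4586266097638, 'cy': 216.26582071479095, 'position': array([ 1.24944094, -0.44955665,  0.92310533]), 'attitude': array([44.61663164,  0.67055319, 55.00625263])}
side {'vfov': 57.09562437282571, 'cx': 282.3512758117265, 'cy': 205.77660020440575, 'position': array([-0.07374666, -0.67021282,  1.11890313]), 'attitude': array([ 41.85620975,   0.72629252, -43.02967194])}
wrist {'vfov': 65.70646984690485, 'cx': 279.333329518734, 'cy': 214.3832899195486, 'position': array([0.52475894, 0.07879927, 0.37415031]), 'attitude': array([-17.98272919,   0.02343525,   0.03241173])}
```

View pics/scene0.png

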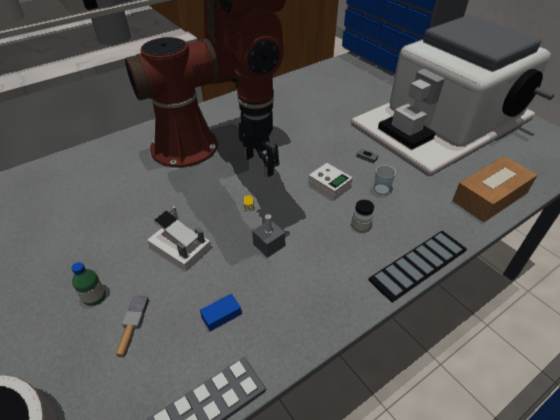

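View pics/side0.png

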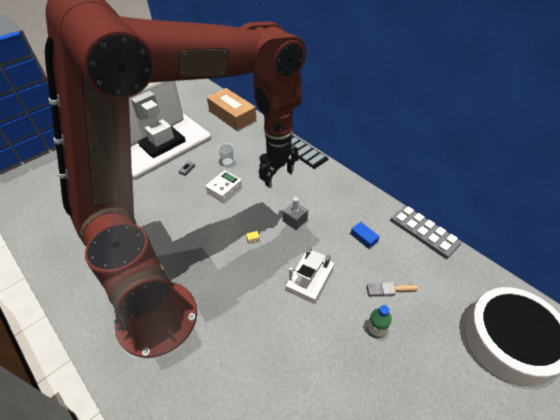

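View pics/wrist0.png

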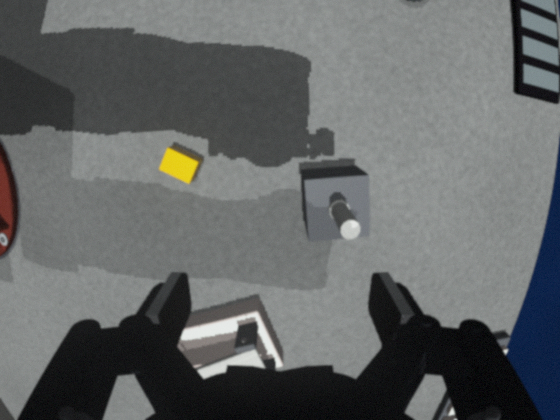

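```bash
cat >> h.py <<'E'
from scipy.spatial.transform import Rotation as Ro
def f_(d): return 210/np.tan(np.radians(d['vfov']/2))
def ray(d,u,v,fish):
    f=f_(d);x=(u-d['cx'])/f;y=(v-d['cy'])/f
    if fish:
        r=np.hypot(x,y); s=np.sin(r)/r if r>1e-9 else 1; c=np.array([x*s,-y*s,-np.cos(r)])
    else: c=np.array([x,-y,-1.])
    return Ro.from_euler('xyz',d['attitude'],degrees=True).apply(c)
def onz(d,u,v,z,fish=False):
    r=ray(d,u,v,fish);p=np.array(d['position']);return p+r*(z-p[2])/r[2]
def proj(d,P,fish=False):
    R=Ro.from_euler('xyz',d['attitude'],degrees=True)
    c=R.inv().apply(np.atleast_2d(P)-d['position']);f=f_(d)
    x,y,z=c[:,0],-c[:,1],-c[:,2]
    if fish:
        rr=np.hypot(x,y);t=np.arctan2(rr,z);s=t/np.maximum(rr,1e-9);return np.c_[d['cx']+f*s*x,d['cy']+f*s*y]
    return np.c_[d['cx']+f*x/z,d['cy']+f*y/z]
def crop(fn,u0,v0,w,h_,k,out):
    im=cv2.imread('pics/'+fn+'.png')[v0:v0+h_,u0:u0+w]
    cv2.imwrite('pics/'+out+'.png',cv2.resize(im,None,fx=k,fy=k,interpolation=cv2.INTER_CUBIC))
E
python3 - <<'E'
from h import *
w=load('wrist0')
for p in [(305,178),(367,177),(369,238),(307,240)]: print('stand top',onz(w,*p,.06,True))
print('knob',onz(w,350,230,.11,True))
crop('scene0',300,150,60,55,10,'c1'); crop('scene0',140,195,80,75,8,'c2')
crop('side0',195,160,60,50,10,'c3'); crop('side0',280,240,60,65,9,'c4')
E
```

```text
stand top [0.54997386 0.01456391 0.06      ]
stand top [0.6129431  0.01646898 0.06      ]
stand top [ 0.62063826 -0.04966817  0.06      ]
stand top [ 0.55367362 -0.05135015  0.06      ]
knob [ 0.58705632 -0.02138302  0.11      ]
```

View pics/c1.png

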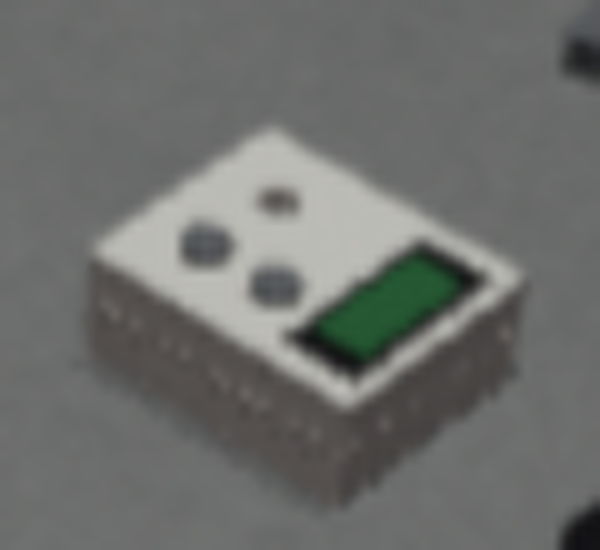

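View pics/c2.png

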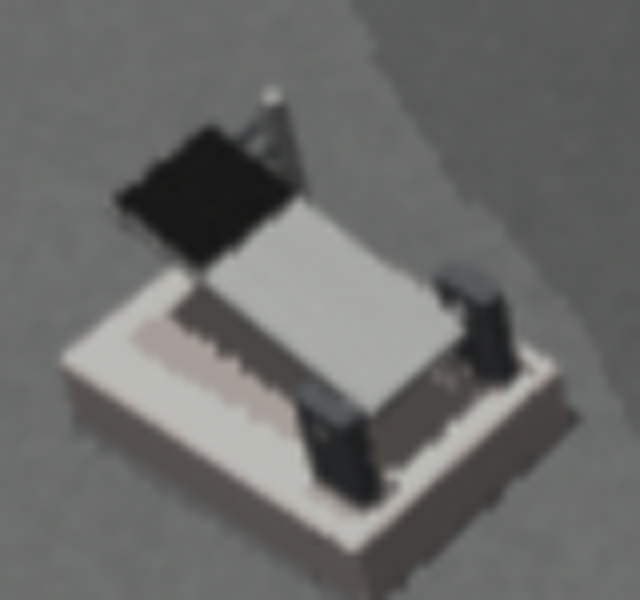

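View pics/c3.png

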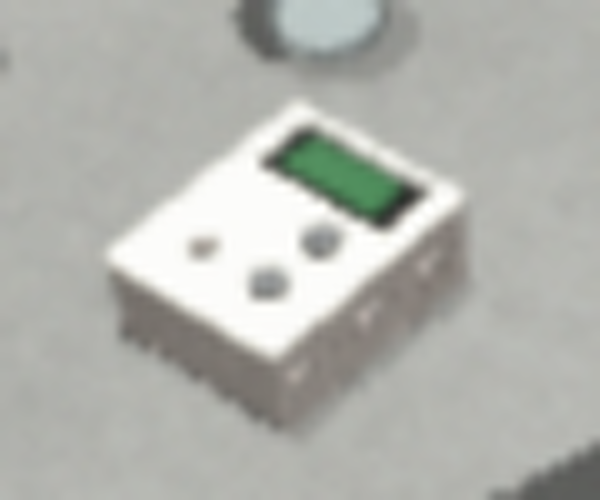

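View pics/c4.png

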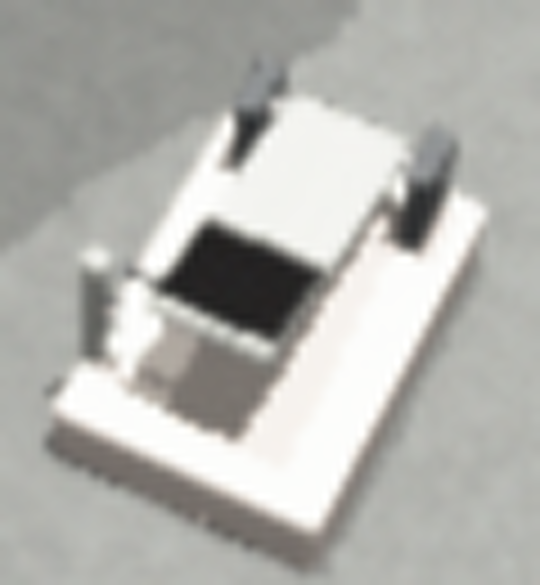

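```bash
python3 - <<'E'
from h import *
s=load('scene0');d=load('side0')
def g(cam,u0,v0,k,pts,z):
    for x,y in pts: print(np.round(onz(cam,u0+(x+.5)/k-.5,v0+(y+.5)/k-.5,z),4))
print('panel scene: hole, corners');g(s,300,150,10,[(277,200),(272,125),(93,252),(348,408),(522,278)],.045)
print('panel side');g(d,195,160,10,[(203,247),(107,255),(275,360),(465,195),(300,102)],.045)
print('base scene');g(s,140,195,8,[(62,362),(352,550),(555,368)],.035)
print('base side');g(d,280,240,9,[(58,400),(315,530),(485,210)],.035)
print('pad scene z~.1');g(s,140,195,8,[(208,127),(118,200),(198,275),(298,190)],.1)
print('pad side');g(d,280,240,9,[(212,220),(325,270),(272,338),(160,285)],.1)
print('cassette/stand side/scene')
crop('scene0',240,205,55,60,10,'c5');crop('side0',275,190,45,45,12,'c6')
E
```

```text
panel scene: hole, corners
[0.4574 0.3063 0.045 ]
[0.4256 0.3308 0.045 ]
[0.4428 0.2401 0.045 ]
[0.5497 0.2577 0.045 ]
[0.5346 0.3448 0.045 ]
panel side
[0.4581 0.3097 0.045 ]
[0.428  0.3323 0.045 ]
[0.4415 0.2407 0.045 ]
[0.5514 0.2609 0.045 ]
[0.5369 0.3502 0.045 ]
base scene
[ 0.3916 -0.3039  0.035 ]
[ 0.5287 -0.2575  0.035 ]
[ 0.4965 -0.1621  0.035 ]
base side
[ 0.3586 -0.2039  0.035 ]
[ 0.3879 -0.3018  0.035 ]
[ 0.5278 -0.2544  0.035 ]
pad scene z~.1
[ 0.3802 -0.2284  0.1   ]
[ 0.3953 -0.269   0.1   ]
[ 0.4443 -0.2614  0.1   ]
[ 0.4273 -0.2161  0.1   ]
pad side
[ 0.4202 -0.2171  0.1   ]
[ 0.4339 -0.258   0.1   ]
[ 0.4015 -0.2643  0.1   ]
[ 0.3887 -0.2234  0.1   ]
cassette/stand side/scene
```

View pics/c5.png

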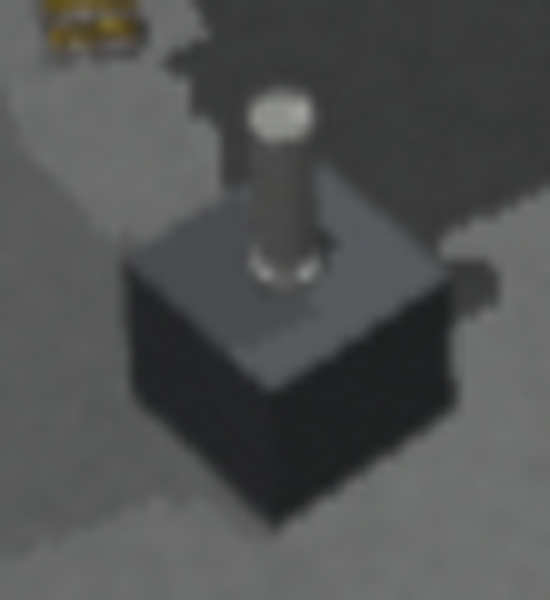

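View pics/c6.png

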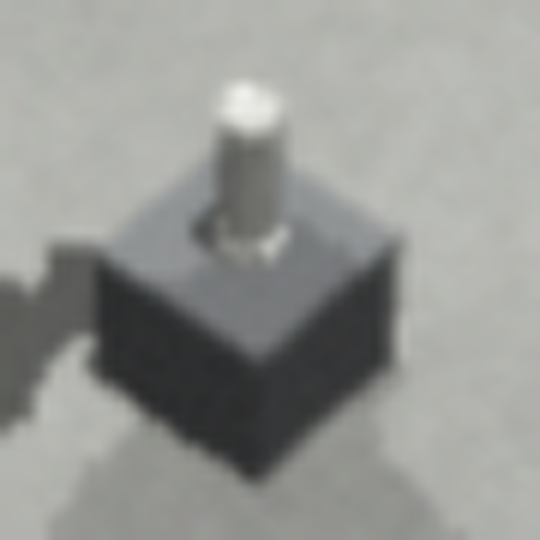

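```bash
python3 - <<'E'
from h import *
s=load('scene0');d=load('side0');w=load('wrist0')
def g(cam,u0,v0,k,pts,z):
    for x,y in pts: print(np.round(onz(cam,u0+(x+.5)/k-.5,v0+(y+.5)/k-.5,z),4))
print('top');g(s,240,205,10,[(282,115)],.12);g(d,275,190,12,[(250,106)],.12)
print(onz(w,349.5,229.5,.12,True))
print('standtop');g(s,240,205,10,[(125,265),(275,390),(450,280),(318,160)],.06);g(d,275,190,12,[(98,255),(260,362),(402,242)],.06)
print('cassette',onz(w,180,165,.028,True))
crop('wrist0',290,150,100,100,8,'c7')
E
```

```text
top
[ 0.5836 -0.0171  0.12  ]
[ 0.5849 -0.0135  0.12  ]
[ 0.58422583 -0.01713375  0.12      ]
standtop
[ 0.557  -0.0541  0.06  ]
[ 0.6199 -0.0459  0.06  ]
[0.6149 0.0168 0.06  ]
[0.5549 0.0134 0.06  ]
[0.548  0.0136 0.06  ]
[ 0.554  -0.0504  0.06  ]
[ 0.6184 -0.0463  0.06  ]
cassette [0.41459063 0.02389165 0.028     ]
```

View pics/c7.png

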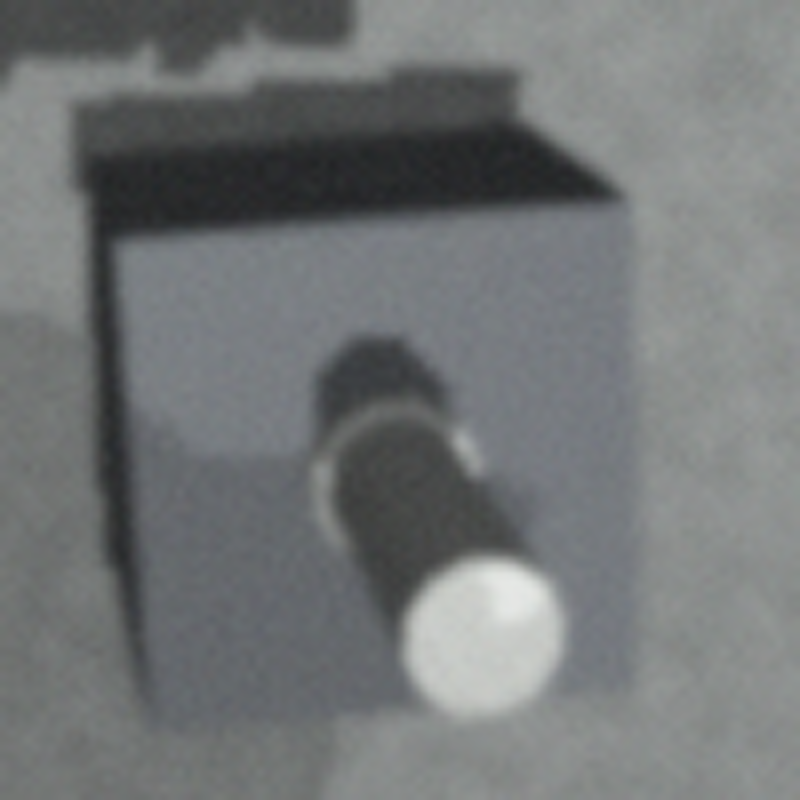

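Call:
{"fn": "move_arm", "kwargs": {"steps": [[-1,[-8,30,30],0],[-1,[-16.5,59.5,65],0],[-1,[-16.5,59.5,80],0],[-1,[-16.5,59.5,80],0],[-1,[-16.5,59.5,80],0]]}}

```text
time: 0.57
tool_pos: [0.5832, -0.0163, 0.1504]
ee_rot: [-179.8, -0.0, 90.0]
wrist_force: [0.5, -0.1, 0.9]
grip_width: 0.0856
```

```bash
python3 - <<'E'
from h import *
w=cap('wrist','wrist1');s=monitor.sense();print(s['tool_pos'],s['ee_rot'],s['time'],w['position'],w['attitude'])
P=s['tool_pos'].copy();P[2]=.12
print(proj(w,P,True),proj(w,[.5843,-.0165,.12],True))
E
```

```text
[ 0.58396484 -0.01631811  0.15183452] [-1.79953510e+02 -1.02938717e-02  9.00010875e+01] 0.6167 [0.58371954 0.06236563 0.29375251] [-17.95917977   0.15202144   0.02547368]
[[280.48027301 250.73223074]] [[281.05212316 251.01528268]]
```

View pics/wrist1.png

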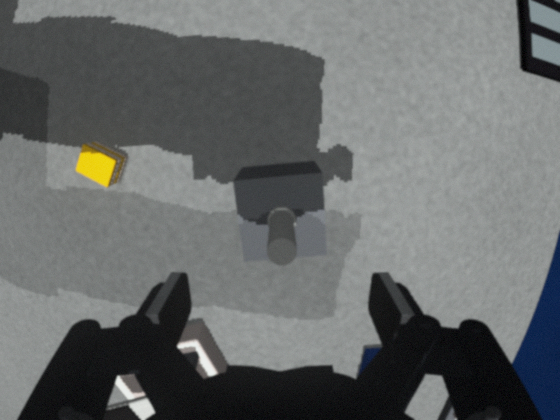

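Stylus top appears at about (282,250), matching the predicted (281,251) between the fingers. I'll descend and grip it.

Call:
{"fn": "move_arm", "kwargs": {"steps": [[-1,[0,0,30],0],[-1,[0,0,60],0],[-1,[0,0,74.5],0],[-1,[0,0,74.5],0],[-1,[0,0,74.5],0],[1,[0,0,74.5],0],[1,[0,0,74.5],0],[1,[0,0,74.5],0],[1,[0,0,74.5],0],[1,[0,0,74.5],0]]}}

```text
time: 1.45
tool_pos: [0.5848, -0.0165, 0.0774]
ee_rot: [179.9, 0.0, 90.0]
wrist_force: [-0.4, 0.0, 0.5]
grip_width: 0.0254
```

Call:
{"fn": "move_arm", "kwargs": {"steps": [[1,[0,0,0],0],[1,[0,0,0],0],[1,[0,0,0],0],[1,[0,0,0],0],[1,[0,0,0],0]]}}

```text
time: 1.87
tool_pos: [0.5847, -0.0166, 0.0773]
ee_rot: [180.0, 0.0, 90.0]
wrist_force: [-1.7, 0.4, 6.2]
grip_width: 0.0161
```

```bash
python3 - <<'E'
from h import *
w=cap('wrist','wrist2');s=monitor.sense();print(s['tool_pos'],s['ee_rot'],s['grip_width'],s['wrist_force'],s['time'])
w=cap('side','side2');w=cap('scene','scene2')
crop('scene2',240,170,60,90,6,'c8')
E
```

```text
[ 0.58469919 -0.01652348  0.07731544] [1.79969925e+02 5.42982914e-03 9.00010463e+01] 0.016560734888556472 [-2.03869171  0.06982734  5.54511105] 1.9167
```

View pics/wrist2.png

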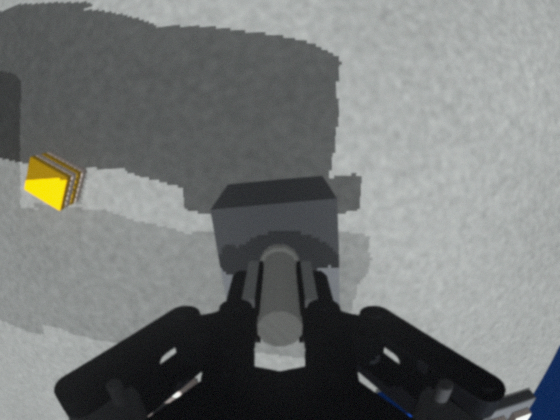

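View pics/c8.png

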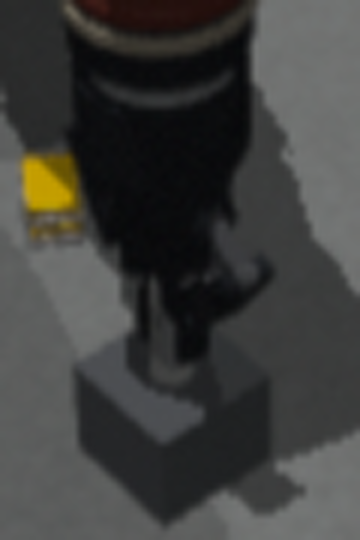

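Call:
{"fn": "move_arm", "kwargs": {"steps": [[1,[0,0,-20],0],[1,[0,0,-50],0],[1,[0,0,-85],0],[1,[10,-5,-115],0],[1,[50,-25,-115],0],[1,[87,-43,-115],0],[1,[124,-62,-115],0],[1,[161,-80,-115],0],[1,[198,-98,-115],0],[1,[230,-114,-115],0]]}}

```text
time: 2.85
tool_pos: [0.469, 0.2153, 0.1918]
ee_rot: [-180.0, -0.0, 90.0]
wrist_force: [1.1, 1.3, -0.3]
grip_width: 0.016
```

Call:
{"fn": "move_arm", "kwargs": {"steps": [[1,[26.5,-12.5,0],0],[1,[26.5,-12.5,0],0],[1,[26.5,-12.5,0],0],[1,[26.5,-12.5,0],0],[1,[26.5,-12.5,0],0],[1,[26.5,-12.5,0],0]]}}

```text
time: 3.35
tool_pos: [0.4586, 0.239, 0.1917]
ee_rot: [-180.0, 0.0, 89.9]
wrist_force: [-0.4, -0.1, -0.5]
grip_width: 0.016
```

```bash
python3 - <<'E'
from h import *
w=cap('wrist','wrist3');s=monitor.sense();print(s['tool_pos'],s['ee_rot'],s['grip_width'],s['wrist_force'],s['time'])
w=cap('side','side3');w=cap('scene','scene3')
crop('scene3',270,100,100,110,6,'c9');crop('side3',180,110,100,110,6,'c10')
E
```

```text
[0.45853506 0.23908352 0.1917435 ] [-1.79997605e+02  3.92010916e-03  8.99016782e+01] 0.016452807313286733 [ 1.06619938 -0.15973602 -1.20391943] 3.4
```

View pics/wrist3.png

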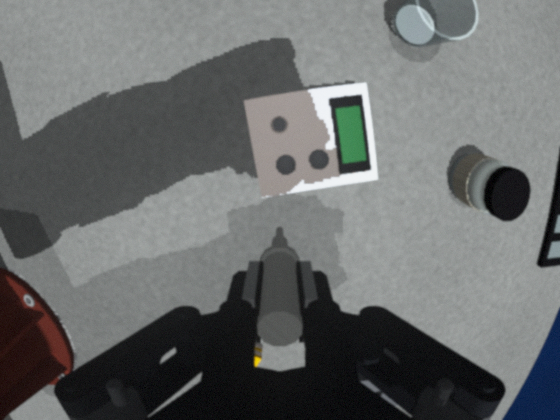

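View pics/c9.png

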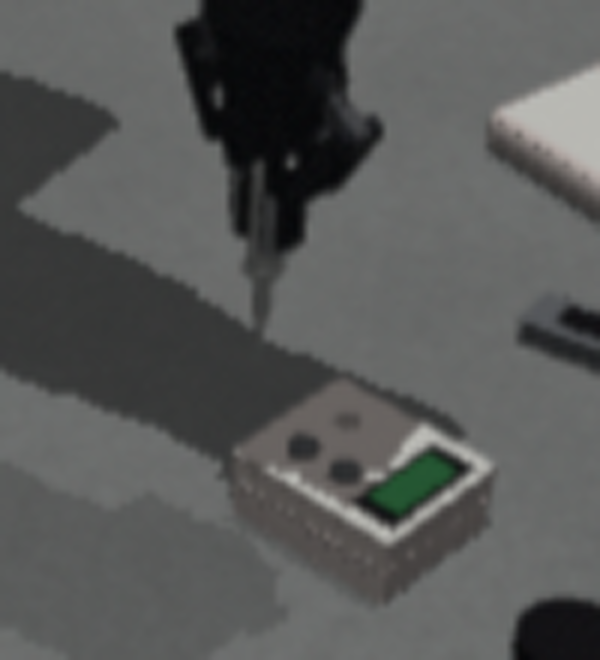

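View pics/c10.png

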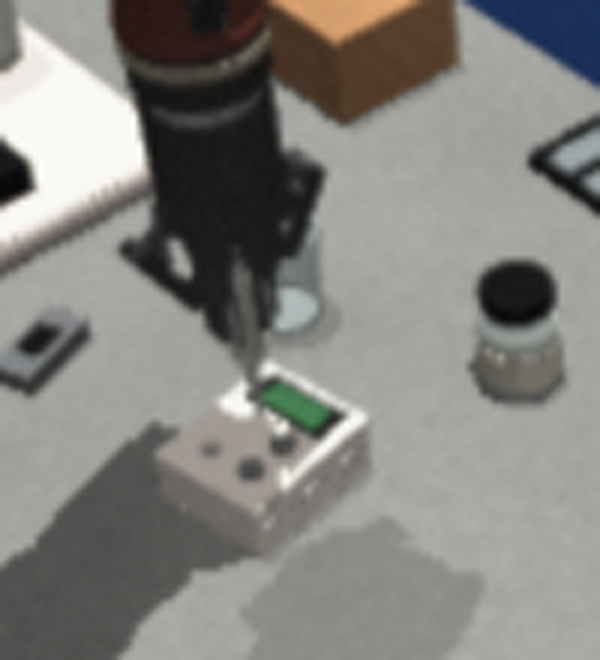

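```bash
python3 - <<'E'
from h import *
w=load('wrist3');s3=load('scene3');d3=load('side3')
for c in [(279,124.5)]: print('hole',onz(w,*c,.045,True))
for c in [(244,101),(366,82.5),(378,179),(261.5,198)]: print('corner',onz(w,*c,.045,True))
T=np.array([.4586,.2391,.1244])
print('tip exp wrist',proj(w,T,True),'scene',proj(s3,T),'side',proj(d3,T))
print('tip scene obs',270+260/6,100+333/6,'side obs',180+250/6,110+388/6)
# tip from rays
def tri(rs):
    A=0;b=0
    for p,r in rs:
        r=r/np.linalg.norm(r);M=np.eye(3)-np.outer(r,r);A=A+M;b=b+M@p
    return np.linalg.solve(A,b)
print('tri tip',tri([(s3['position'],ray(s3,270+260/6-.4,100+333/6-.4,0)),(d3['position'],ray(d3,180+250/6-.4,110+388/6-.4,0))]))
crop('wrist3',240,80,100,180,4,'c11')
E
```

```text
hole [0.45856498 0.30683022 0.045     ]
corner [0.42787251 0.32822316 0.045     ]
corner [0.53617348 0.34707942 0.045     ]
corner [0.55130798 0.25830362 0.045     ]
corner [0.4422985  0.23949268 0.045     ]
tip exp wrist [[279.14647202 228.48791403]] scene [[312.92741736 157.81869163]] side [[223.26016258 178.71848792]]
tip scene obs 313.3333333333333 155.5 side obs 221.66666666666666 174.66666666666669
tri tip [0.45815174 0.24262393 0.13861896]
```

View pics/c11.png

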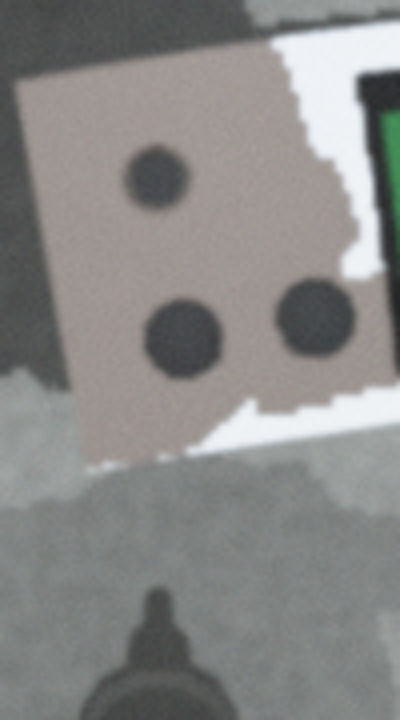

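```bash
python3 - <<'E'
from h import *
w=load('wrist3');s3=load('scene3');d3=load('side3')
for z0 in (.1244,.1314,.1386):
  for h in (0,.018,.05,.055,.11):
    P=np.array([.4586,.2391,z0+h]); print(z0,h,proj(w,P,True)[0].round(1),proj(s3,P)[0].round(1),proj(d3,P)[0].round(1))
crop('scene3',295,115,40,50,12,'c12');crop('side3',205,145,35,40,14,'c13')
E
```

```text
0.1244 0 [279.1 228.5] [312.9 157.8] [223.3 178.7]
0.1244 0.018 [279.2 238.3] [313.2 153.1] [222.6 175.2]
0.1244 0.05 [279.2 260.4] [313.8 144.6] [221.5 168.7]
0.1244 0.055 [279.2 264.5] [313.9 143.2] [221.3 167.7]
0.1244 0.11 [279.2 328. ] [315.  127.7] [219.3 156. ]
0.1314 0 [279.1 232.1] [313. 156.] [223.  177.4]
0.1314 0.018 [279.2 242.6] [313.4 151.3] [222.4 173.8]
0.1314 0.05 [279.2 266.2] [313.9 142.7] [221.2 167.3]
0.1314 0.055 [279.2 270.6] [314.  141.3] [221.1 166.3]
0.1314 0.11 [279.2 339.5] [315.1 125.7] [219.  154.5]
0.1386 0 [279.1 236.1] [313.2 154.1] [222.8 175.9]
0.1386 0.018 [279.2 247.3] [313.5 149.4] [222.1 172.4]
0.1386 0.05 [279.2 272.6] [314.1 140.7] [221.  165.8]
0.1386 0.055 [279.2 277.3] [314.2 139.3] [220.8 164.8]
0.1386 0.11 [279.2 352.4] [315.2 123.5] [218.7 152.9]
```

View pics/c12.png

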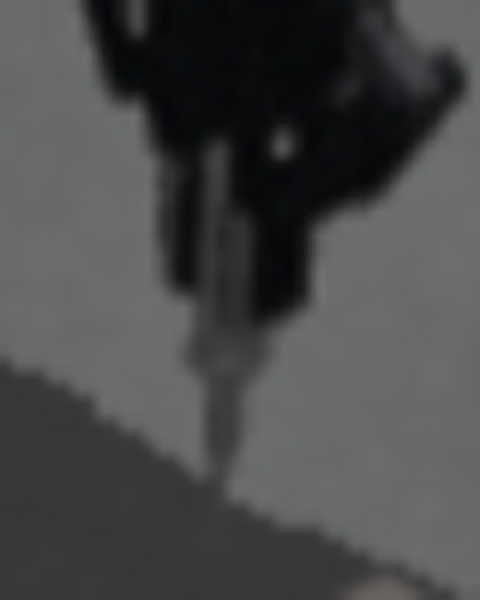

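View pics/c13.png

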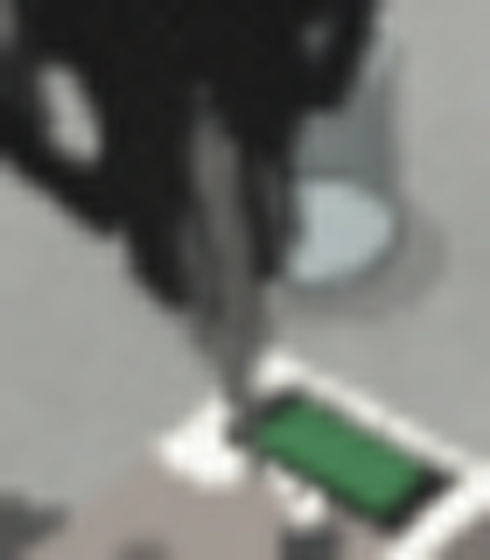

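Call:
{"fn": "move_arm", "kwargs": {"steps": [[1,[34,0,0],0],[1,[68,0,10],0],[1,[68,0,40],0],[1,[68,0,66],0],[1,[68,0,66],0],[1,[68,0,66],0],[1,[68,0,66],0],[1,[68,0,66],0]]}}

```text
time: 4.17
tool_pos: [0.4592, 0.3081, 0.1276]
ee_rot: [179.9, -0.1, 90.0]
wrist_force: [0.7, 0.4, -1.2]
grip_width: 0.0163
```

```bash
python3 - <<'E'
from h import *
w=cap('wrist','wrist4');s=monitor.sense();print(s['tool_pos'],s['ee_rot'],s['grip_width'],s['wrist_force'],s['time'])
w=cap('side','side4');w=cap('scene','scene4')
crop('scene4',300,140,60,60,9,'c14');crop('side4',190,150,60,60,9,'c15');crop('wrist4',200,140,160,140,5,'c16')
E
```

```text
[0.45921228 0.30817517 0.12752868] [ 1.79860485e+02 -7.03603434e-02  8.99611696e+01] 0.01613907142894806 [ 0.37877115  0.74914953 -0.17464923] 4.2167
```

View pics/c14.png

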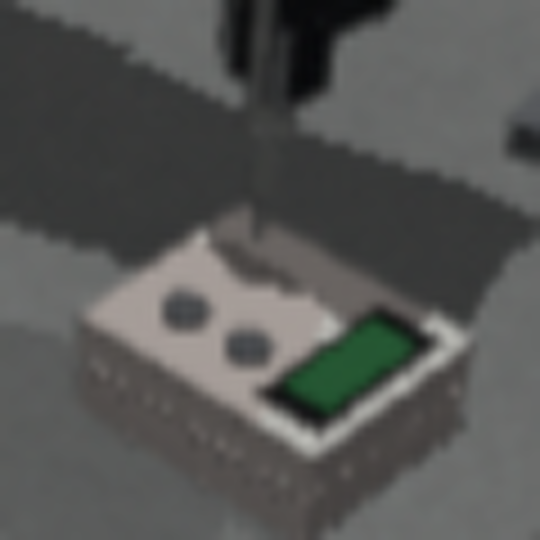

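View pics/c15.png

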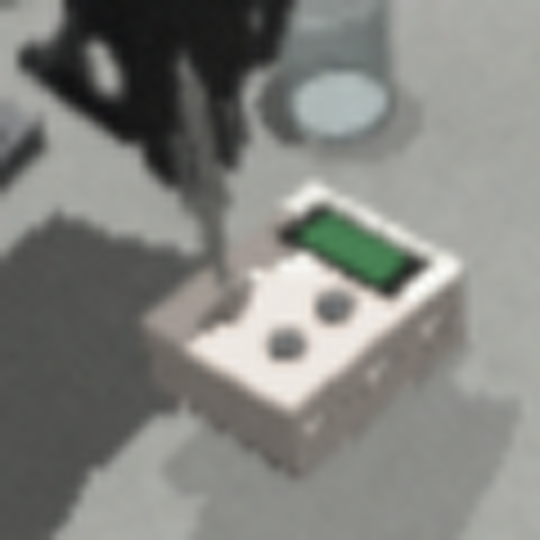

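View pics/c16.png

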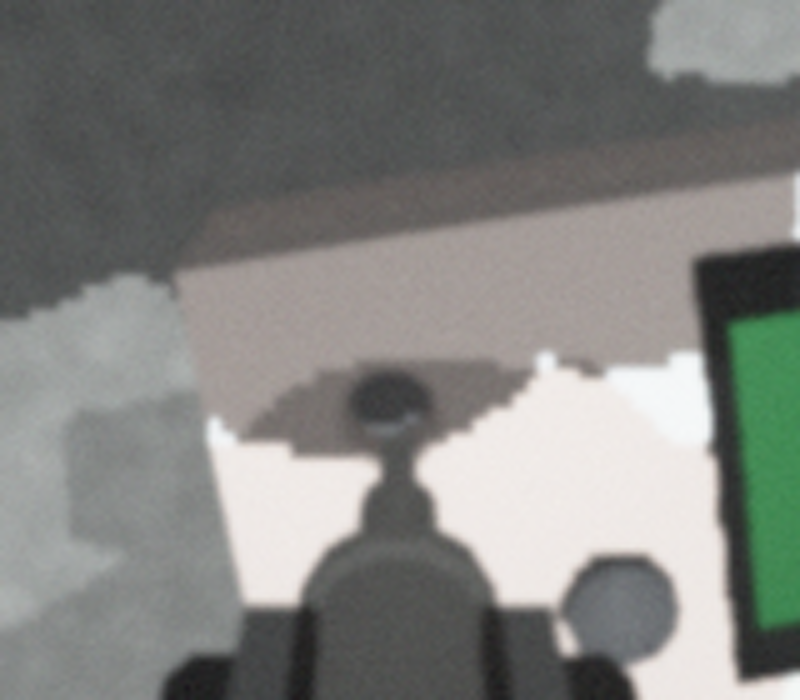

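```bash
python3 - <<'E'
from h import *
w=load('wrist4')
print('hole',onz(w,200+390.5/5-.5,140+403.5/5-.5,.045,True))
s=monitor.sense();T=s['tool_pos']-[0,0,.0673]
print('tip',T,(proj(w,T,True)-[200,140])*5)
R=Ro.from_euler('xyz',s['ee_rot'],degrees=True).as_matrix();print(R[:,2])
E
```

```text
hole [0.45836669 0.30913164 0.045     ]
tip [0.45885136 0.30815752 0.05980895] [[391.305909   442.34278786]]
[ 0.00191954  0.00101007 -0.99999765]
```

Call:
{"fn": "move_arm", "kwargs": {"steps": [[1,[0.5,-1.3,0],0],[1,[0.5,-1.3,8],0],[1,[0.5,-1.3,14],0],[1,[0.5,-1.3,19],0],[1,[0.5,-1.3,22],0],[1,[0.5,-1.3,22],0],[1,[0.5,-1.3,22],0]]}}

```text
time: 4.9
tool_pos: [0.4565, 0.3084, 0.1035]
ee_rot: [-180.0, 0.0, 90.0]
wrist_force: [-0.1, 0.6, -0.7]
grip_width: 0.0162
```

```bash
python3 - <<'E'
from h import *
w=cap('wrist','wrist5');s=monitor.sense();print(s['tool_pos'],s['ee_rot'],s['grip_width'],s['wrist_force'],s['time'])
crop('wrist5',200,160,160,120,5,'c17')
E
```

```text
[0.45668626 0.30851484 0.1037284 ] [-1.79989380e+02  4.30976054e-03  9.00002123e+01] 0.015773154890098822 [-0.41219321 -1.09273348  0.02433719] 4.95
```

View pics/c17.png

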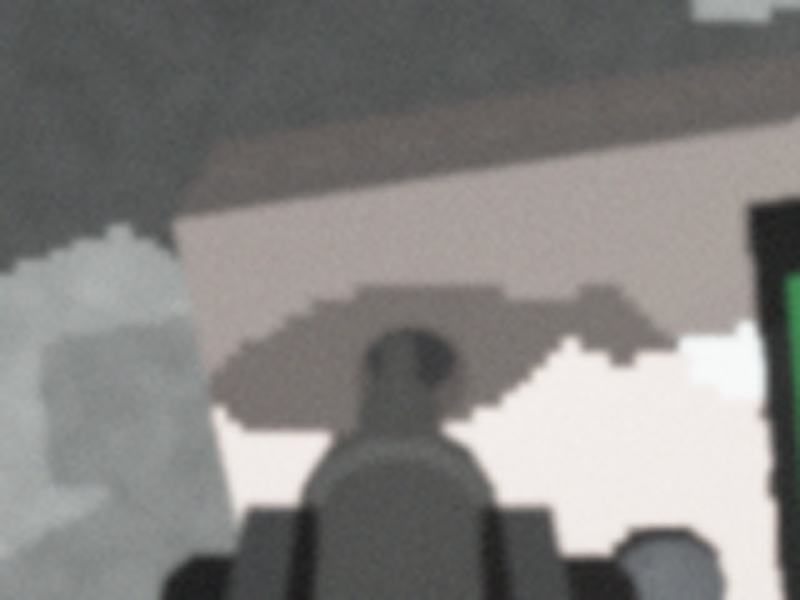

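Call:
{"fn": "move_arm", "kwargs": {"steps": [[1,[0,1.2,0],0],[1,[0,1.2,2],0],[1,[0,1.2,4],0],[1,[0,1.2,6],0],[1,[0,1.2,7],0],[1,[0,1.2,7],0],[1,[0,1.2,7],0]]}}

```text
time: 5.53
tool_pos: [0.4585, 0.3087, 0.0972]
ee_rot: [179.9, -0.0, 90.0]
wrist_force: [0.9, -0.1, 6.3]
grip_width: 0.0163
```

Call:
{"fn": "move_arm", "kwargs": {"steps": [[1,[0,0,1],0],[1,[0,0,1.5],0],[1,[0,0,1.5],0],[1,[0,0,1.5],0]]}}

```text
time: 5.87
tool_pos: [0.4587, 0.3089, 0.0966]
ee_rot: [179.9, -0.1, 90.0]
wrist_force: [-1.2, -0.8, 14.4]
grip_width: 0.016
```

Call:
{"fn": "move_arm", "kwargs": {"steps": [[1,[0,0,0],0],[1,[0,0,0],0],[1,[0,0,-15],0],[1,[0,0,-40],0],[1,[0,0,-75],0],[1,[-5,2,-96.5],0],[1,[-40,16,-96.5],0],[1,[-76,30,-96.5],0],[1,[-112,44,-96.5],0],[1,[-148,58,-96.5],0]]}}

```text
time: 6.7
tool_pos: [0.5158, 0.1591, 0.1917]
ee_rot: [-180.0, 0.0, 90.1]
wrist_force: [1.5, 0.5, -1.2]
grip_width: 0.0159
```

Call:
{"fn": "move_arm", "kwargs": {"steps": [[1,[-36,14,0],0],[1,[-72,28,0],0],[1,[-108,42,0],0],[1,[-144,56,0],0],[1,[-170,66,0],0],[1,[-177,68.6,0],0],[1,[-177,68.6,40],0],[1,[-177,68.6,40],0],[1,[-177,68.6,40],0],[1,[-177,68.6,40],0]]}}

```text
time: 7.53
tool_pos: [0.5843, -0.0158, 0.1526]
ee_rot: [-180.0, -0.0, 90.0]
wrist_force: [0.1, -0.6, 0.2]
grip_width: 0.0162
```

```bash
python3 - <<'E'
from h import *
w=cap('wrist','wrist6');s=monitor.sense();print(s['tool_pos'],s['ee_rot'],s['grip_width'],s['wrist_force'],s['time'])
w=cap('side','side6');w=cap('scene','scene6')
crop('scene6',240,200,60,70,9,'c18');crop('side6',270,180,50,50,10,'c19');crop('wrist6',200,140,160,140,5,'c20')
E
```

```text
[ 0.58491319 -0.01580364  0.15319036] [1.79935639e+02 3.31165365e-03 9.00585023e+01] 0.01617403566094354 [ 0.03427429  0.4111508  -0.2615964 ] 7.5833
```

View pics/c18.png

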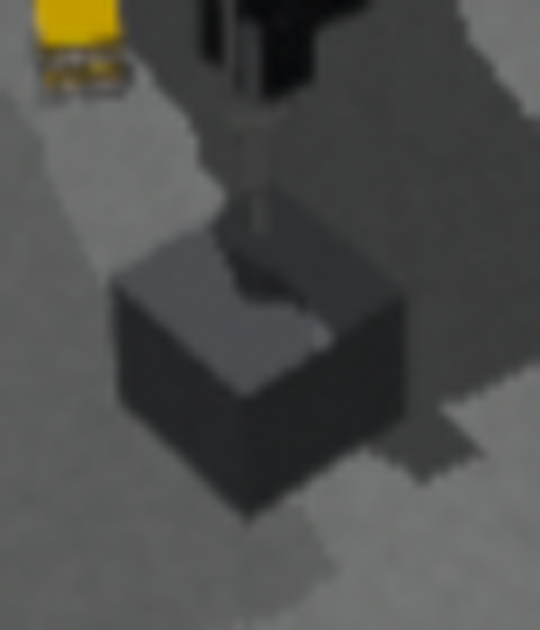

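View pics/c19.png

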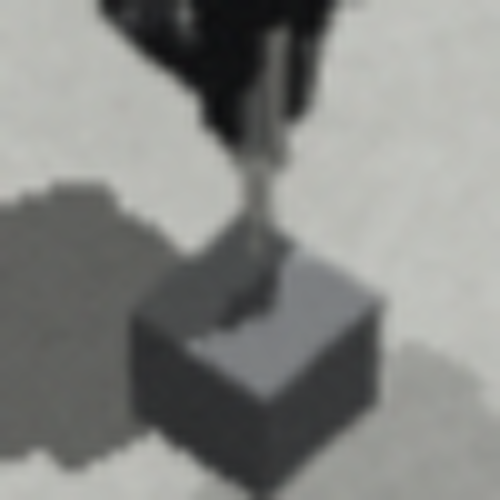

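View pics/c20.png

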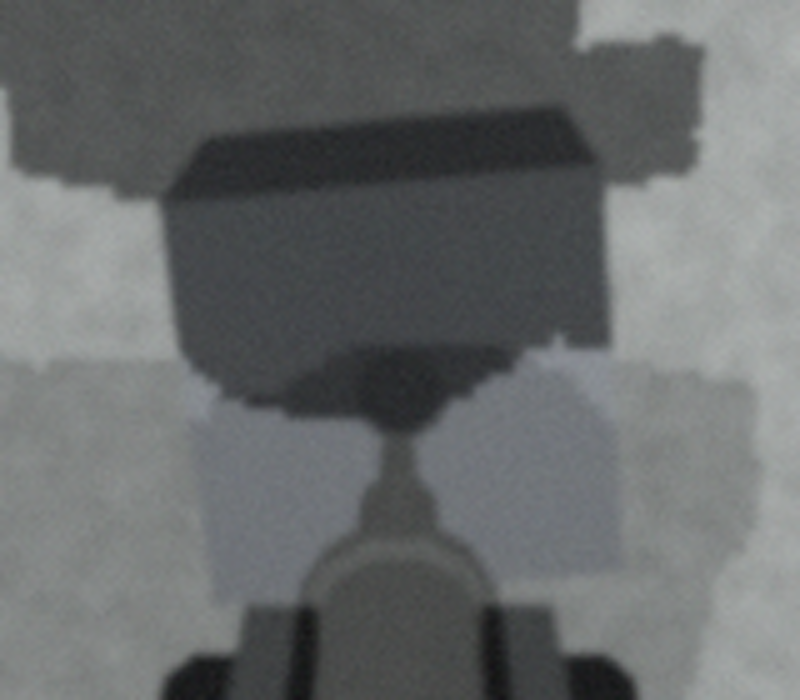

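```bash
python3 - <<'E'
from h import *
w=load('wrist6')
for v in (350,390,430): print('hole',onz(w,200+401/5-.5,140+v/5-.5,.06,True))
for p in [(162,203),(598,165),(622,572),(213,605)]: print(onz(w,200+p[0]/5-.5,140+p[1]/5-.5,.06,True))
crop('wrist6',250,200,60,60,12,'c21')
im=cv2.imread('pics/c21.png');cv2.imwrite('pics/c21.png',cv2.convertScaleAbs(im,alpha=2.5,beta=-60))
E
```

```text
hole [ 0.58471238 -0.00970033  0.06      ]
hole [ 0.58472362 -0.01610484  0.06      ]
hole [ 0.58473516 -0.02261586  0.06      ]
[0.54905    0.01321819 0.06      ]
[0.61380752 0.01901073 0.06      ]
[ 0.620295  -0.0469317  0.06     ]
[ 0.55437537 -0.05285847  0.06      ]
```

View pics/c21.png

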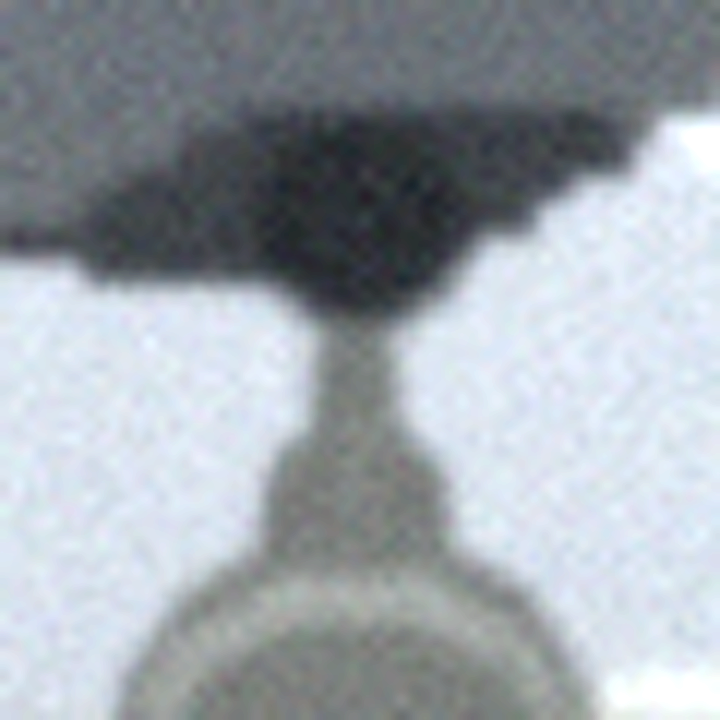

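Call:
{"fn": "move_arm", "kwargs": {"steps": [[1,[0,0,15],0],[1,[0,0,28],0],[1,[0,0,40],0],[1,[0,0,50],0],[1,[0,0,60],0],[1,[0,0,67],0],[1,[0,0,72],0],[1,[0,0,74.5],0],[1,[0,0,74.5],0],[1,[0,0,74.5],0]]}}

```text
time: 8.52
tool_pos: [0.5848, -0.0165, 0.0776]
ee_rot: [180.0, 0.0, 90.0]
wrist_force: [-0.5, 0.4, 0.4]
grip_width: 0.0163
```

Call:
{"fn": "move_arm", "kwargs": {"steps": [[1,[0,0,0.5],0],[1,[0,0,0.5],0],[0,[0,0,0.5],0],[-1,[0,0,0.5],0],[-1,[0,0,0.5],0],[-1,[0,0,0.5],0],[-1,[0,0,0.5],0],[-1,[0,0,0.5],0],[-1,[0,0,0.5],0]]}}

```text
time: 9.27
tool_pos: [0.5845, -0.0165, 0.0768]
ee_rot: [-180.0, 0.0, 90.0]
wrist_force: [0.4, -0.9, 0.2]
grip_width: 0.0855
```

Call:
{"fn": "move_arm", "kwargs": {"steps": [[-1,[0,0,-10],0],[-1,[0,0,-35],0],[-1,[0,0,-70],0],[-1,[0,0,-100],0],[-1,[0,0,-100],0],[-1,[0,0,-100],0],[-1,[0,0,-100],0]]}}

```text
time: 9.85
tool_pos: [0.5844, -0.0165, 0.177]
ee_rot: [180.0, 0.0, 90.0]
wrist_force: [-0.2, -0.9, -1.1]
grip_width: 0.0855
```

```bash
python3 - <<'E'
from h import *
w=cap('wrist','wrist7');s=monitor.sense();print(s['tool_pos'],s['ee_rot'],s['grip_width'],s['wrist_force'],s['time'])
w=cap('side','side7');w=cap('scene','scene7')
crop('scene7',140,190,160,80,5,'c22');crop('side7',275,185,60,50,10,'c23')
E
```

```text
[ 0.58387845 -0.01640322  0.17622463] [-1.79930185e+02 -1.21579557e-02  9.00003019e+01] 0.0853511074750809 [ 0.75121389  0.01614333 -0.8446006 ] 9.9
```

View pics/wrist7.png

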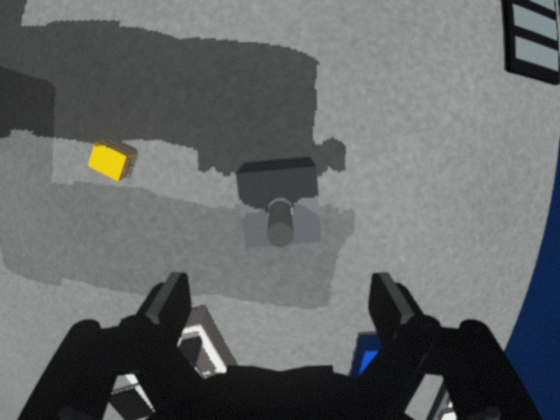

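View pics/c22.png

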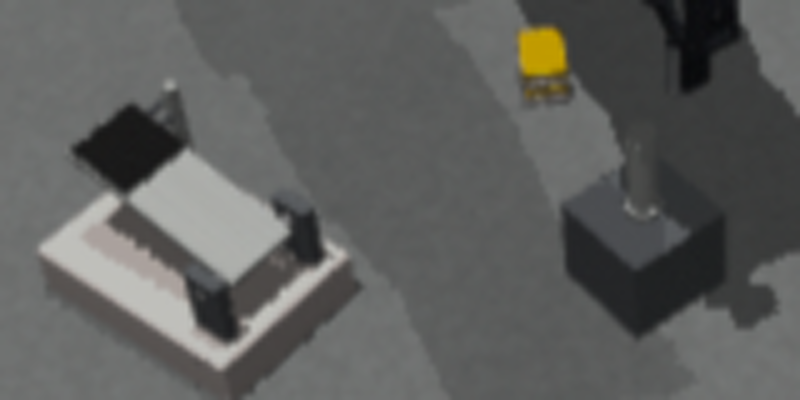

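View pics/c23.png

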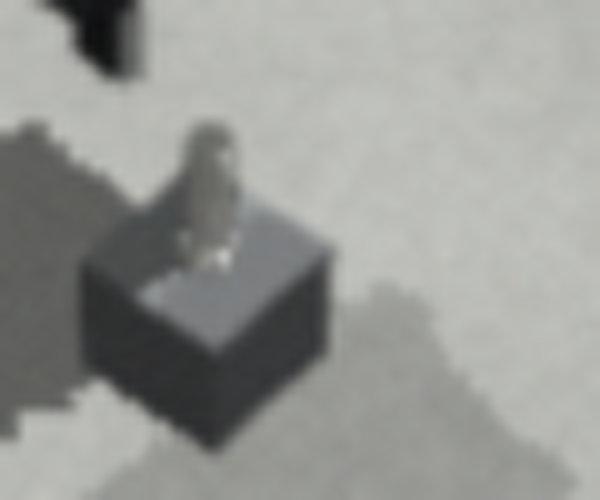

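Call:
{"fn": "move_arm", "kwargs": {"steps": [[-1,[-28,-22,0],0],[-1,[-56,-43,0],0],[0.5,[-84,-65,0],0],[1,[-112,-87,0],0],[1,[-140,-109,0],0],[1,[-168,-130,0],0],[1,[-196,-152,0],0],[1,[-218,-169,0],0],[1,[-226,-175.5,0],0],[1,[-226,-175.5,0],0]]}}

```text
time: 10.83
tool_pos: [0.4075, -0.2437, 0.1762]
ee_rot: [-179.9, -0.0, 89.8]
wrist_force: [-0.0, -0.8, -0.3]
grip_width: -0.0004
```

Call:
{"fn": "move_arm", "kwargs": {"steps": [[1,[0,0,20],0],[1,[0,0,40],0],[1,[0,0,55],0],[1,[0,0,60],0],[1,[0,0,60],0],[1,[0,0,60],0]]}}

```text
time: 11.33
tool_pos: [0.4095, -0.2419, 0.117]
ee_rot: [-180.0, -0.0, 90.1]
wrist_force: [1.2, -0.2, -0.0]
grip_width: -0.0004
```

```bash
python3 - <<'E'
from h import *
w=cap('wrist','wrist8');s=monitor.sense();print(s['tool_pos'],s['ee_rot'],s['grip_width'],s['wrist_force'],s['time'])
w=cap('side','side8');w=cap('scene','scene8')
crop('scene8',130,170,100,100,6,'c24');crop('side8',270,220,80,90,6,'c25')
E
```

```text
[ 0.40969173 -0.2422909   0.1174164 ] [1.79966902e+02 1.62531157e-02 9.00425439e+01] 0.00030104941199006604 [-0.59797541 -0.94638064  0.76416251] 11.3833
```

View pics/c24.png

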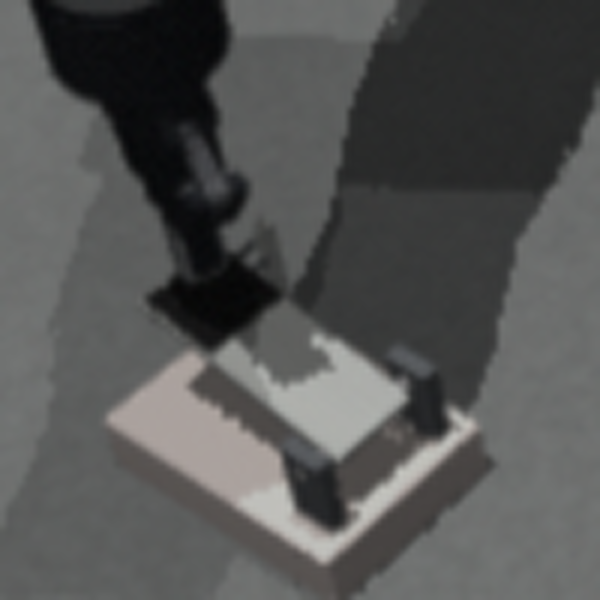

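View pics/c25.png

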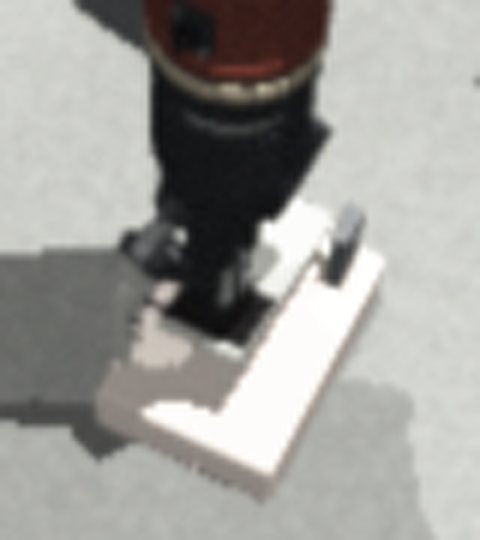

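View pics/wrist8.png

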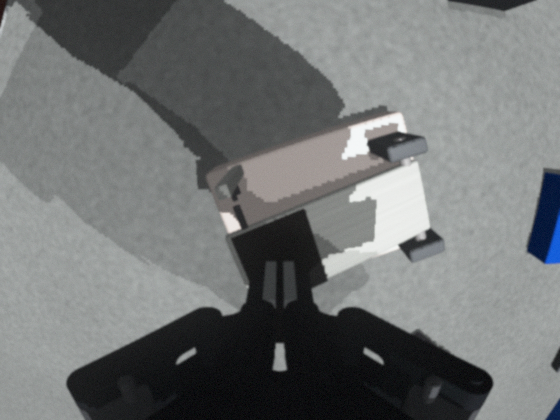

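Fingertips are over the pad (pad about (275,245) in the wrist view, tips at about (280,265)), clear of the post. I'll press gently, in stages.

Call:
{"fn": "move_arm", "kwargs": {"steps": [[1,[0,0,6],0],[1,[0,0,12],0],[1,[0,0,16],0],[1,[0,0,20],0],[1,[0,0,24],0],[1,[0,0,27],0],[1,[0,0,27],0],[1,[0,0,27],0]]}}

```text
time: 12.15
tool_pos: [0.4088, -0.2426, 0.0897]
ee_rot: [-180.0, 0.0, 90.0]
wrist_force: [-2.0, -0.8, 4.4]
grip_width: 0.0004
```

Force of 4.4 N fits about 10 mm of travel. I'll continue to level (pad at 77 mm).

Call:
{"fn": "move_arm", "kwargs": {"steps": [[1,[0,0,3],0],[1,[0,0,6],0],[1,[0,0,9],0],[1,[0,0,11.5],0],[1,[0,0,13],0],[1,[0,0,13],0],[1,[0,0,13],0],[1,[0,0,13],0],[1,[0,0,13],0],[1,[0,0,13],0]]}}

```text
time: 12.98
tool_pos: [0.4087, -0.2428, 0.0769]
ee_rot: [-180.0, 0.0, 90.0]
wrist_force: [-3.8, -2.2, 6.9]
grip_width: 0.0001
```

```bash
python3 - <<'E'
from h import *
w=cap('wrist','wrist9');s=monitor.sense();print(s['tool_pos'],s['wrist_force'],s['time'])
w=cap('side','side9');w=cap('scene','scene9')
crop('scene9',130,170,180,110,4,'c26');crop('wrist9',180,110,160,160,4,'c27');crop('side9',270,170,80,140,4,'c28')
E
```

```text
[ 0.40871976 -0.24276641  0.07688443] [-3.29427015 -0.86660993  6.71179589] 13.0333
```

View pics/c26.png

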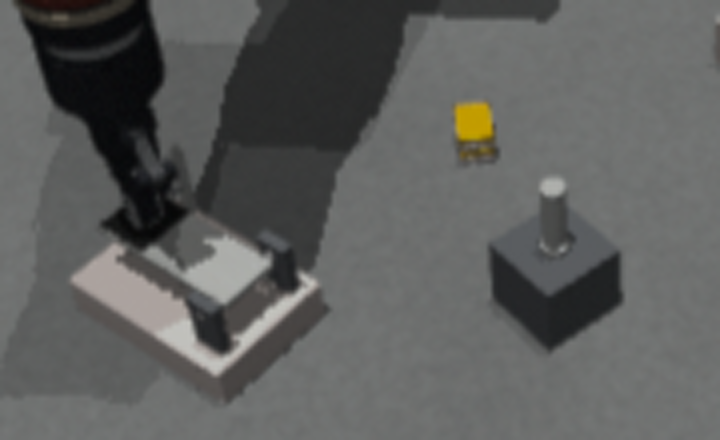

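View pics/c27.png

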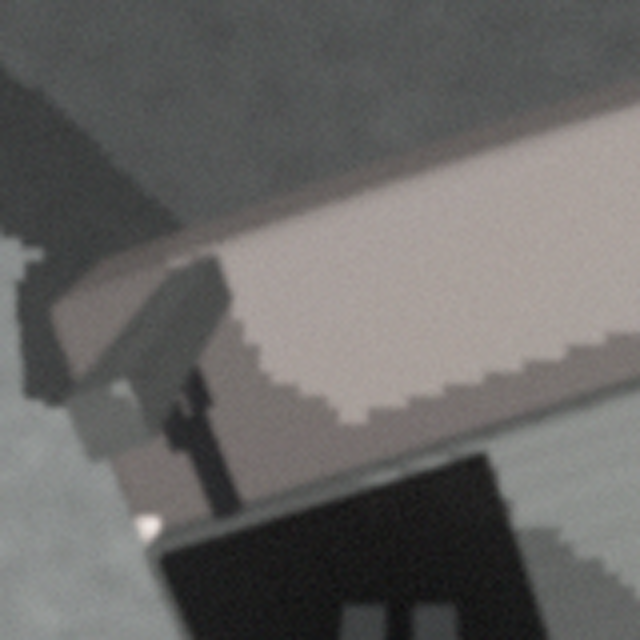

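View pics/c28.png

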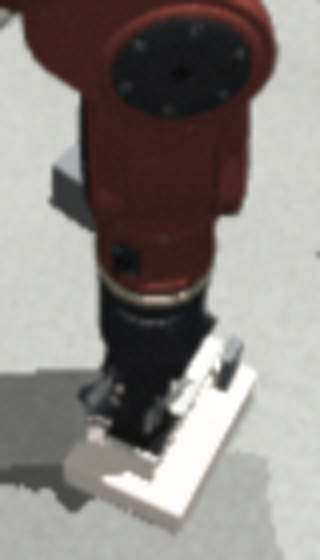

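Level at 76.9 mm with 6.7 N, as specified for half-way. The stylus stands on its collar. I'll hold a little longer, then hand in.

Call:
{"fn": "move_arm", "kwargs": {"steps": [[1,[0,0,0],0],[1,[0,0,0],0],[1,[0,0,0],0],[1,[0,0,0],0],[1,[0,0,0],0],[1,[0,0,0],0],[1,[0,0,0],0],[1,[0,0,0],0]]}}

```text
time: 13.8
tool_pos: [0.4087, -0.2428, 0.0769]
ee_rot: [-180.0, 0.0, 90.0]
wrist_force: [-3.1, -1.8, 6.7]
grip_width: 0.0001
```

```bash
python3 - <<'E'
from h import *
s=monitor.sense();print(s['tool_pos'],s['wrist_force'],s['qvel'],s['time'])
print(bot.job_done())
E
```

```text
[ 0.40869425 -0.24276877  0.07689518] [-3.12639077 -1.76550623  6.66713621] [ 0.07980366  0.04617356 -0.09163504 -0.04873913  0.07651617 -0.00290788] 13.8
the job is handed in; nothing more can be done
None
```

I handed the job in at 13.8 s with the paddle still held half-way; the hand-in gives no verdict.

- **Reset button:** I pushed it home with the stylus tip. The force rose from 6.3 N at about 5 mm of travel to 14.4 N against the stop. The button's return to up was not checked in a picture after the stylus left the hole; it relies on its spring.
- **Stylus:** I put it back in its stand and let go. The pictures show it upright and resting on its collar, with no finger near it.
- **Paddle:** The shut fingertips hold it with the TCP at 76.9 mm (77 mm is level) and 6.7 N upward (about 6.5 N is expected at half-way). It never went lower. There is also a steady sideways force of about 3 N. I did not read the pointer between the pegs directly; the half-way position rests on the height and force.
- **Bystanders:** The arm kept clear of all of them and I saw none move, but I did not measure their positions again at the end.

One disagreement came up: with the stylus in the gripper, the scene and side views first put its tip about 14 mm too high. The tip was hard to see against the shadow and the panel. The collar and the wrist view fitted the expected height, so I used that.

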